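# Nest the emptied rail cups

### The arm

A 7-joint arm with a two-finger parallel gripper is mounted at the origin on the work surface. World frame = base frame: x ahead of the robot, y to its left, z up, the work surface at z = 0. Lengths are in m, angles in rad, forces in N, time in s.
With the tool pointing down it reaches from about 0.425 to 0.875 m from the base axis. Payload 4.7 kg.
Tool frame: the origin (TCP) lies at the very end of the fingers, on their centre line; the grasp point (between the pads) lies 19 mm behind it; z points along the fingers, y is the line along which they close (so a half turn about z gives the same grasp; the last joint's range is limited). The gripper opens to 87 mm and grips with 3 to 60 N. Pads are 19 mm wide; open, the fingers measure 117 mm over their backs; the gripper's body (75 mm by 190 mm) begins 51 mm behind the grasp point.
Start: joints at [1.19, 0.321, -0.07, 1.45, 0.023, 1.371, -0.057], TCP at [0.25, -0.6, 0.223] pointing down, gripper open.
Joint ranges: [-2.86, 2.86], [-0.3, 2.09], [-1.38, 1.24], [0.06, 2.45], [-1.56, 4.7], [0.09, 2.05], [-2.69, 2.69]. Speed limits (rad/s): [2.57, 2.57, 3.14, 3.14, 3.14, 3.14, 3.14].

### API

Orientations are given as a rotation vector (axis times angle).
In Python, from bench import ctrl, imaging, ticket gives the robot as it stands.
- The arm moves only by the tool jog_arm, never from a script. Its argument "rows" is text: rows parted by semicolons, each of 7 numbers parted by spaces: the shift along the tool's x, y, z in cm, then the turn, a rotation vector about the tool's x, y, z in rad, then the closure, from -1 (fully open) to 1 (shut), so that 0 is half open. A call has 1 to 5 rows; each row shifts and turns the commanded pose from where the row before left it, along the tool's axes as they then stand; what a row does not reach is not made up. A row lasts 1/8 s, in which the tool goes at most 62.5 mm and 10.7 degrees, less where a joint would pass 70% of its speed; a pose out of reach is approached as far as the arm can. A call with a gripper value outside its range is refused whole. The fingers move at their own pace and stop on an object; "force" is the grip in N (left out, the last holds). Time passes only in rows, so rows that do not move let the fingers close. It gives the time, the measured TCP pose, the force, the opening and the grip force at its end, in the units of the state.
- ctrl.get_state(): the state, without advancing time (a new reading comes with each control period).
- imaging.get_image(name): name is "scene" or "top" or "wrist"; returns a dict with "img" (384x512x3 uint8, blue, green, red), "vertical_fov" (degrees; the focal length in pixels is half the picture's height over the tangent of half this angle, whatever the lens; pixels are square), "cx", "cy" (the principal point, pixels), "origin" and "orientation" of the camera in the world. Camera axes: x right, y down, z forward; pixel columns grow to the right and rows downward; lengths in m; the calibration is good to about 2 mm. A picture is of the moment at which its call begins. There is no depth.
- ticket.close_job(): hands the job in; it is judged then, once.
The state is a dict: "time": time; "joint_positions": joint angles; "qd": joint speeds; "joint_torque": joint torques, N m; "position": TCP position; "tool_rot": TCP orientation; "ft_force": force on the tool from outside, world axes, zero at the start; "torque": the same for the moment, N m; "grip_width": opening from 0.0 (shut) to 1.0 (fully open); "grip_force": force on a finger pad.
Only numpy, scipy, OpenCV 4.12 (cv2) and the standard library are available. Lean on these libraries where they do the work, as an engineer would, in place of code of your own. Each camera call takes 0.05 s, during which the arm holds its last target. There are 200 camera calls.

### The job

Two of the three cups hanging on the rack's rail are empty: lift each of them up and off the rail and lower it into the empty cup that stands on the bench, one cup in the other, so that the three make one upright stack where that cup stands. Nest them gently, neither pressed in nor dropped in, so that they sit loosely and will not wedge tight. The cup with the pencils stays on the rail, and everything else on the bench is left alone.

Things in the scene. Friction and masses are not known exactly. Their poses are not given: they have to be found in the camera images.
- cup_a_mid (a point): Empty cup on the rail (mm): round, tapered, grey, open top; 95 tall, 62 across at the rim, 47 at the foot, straight wall 3.2 thick, 70 g. Site: its centre, half-way up the axis; z up the axis, x to its ear. The hook-like ear on the rim is 28 wide, 11 out, its lip down to 22 below the rim; 2 thin ribs run 38 down below it. Fingers fit on the other sides, best across the cup's y.
- cup_b_mid (a point): The other empty cup on the rail, the same in every way; the two are nested in either order. Site: its centre, half-way up. A hanging cup has its mouth up (leaning up to 4 degrees), its ear over the rail, its body on the robot's side of it, its rim 174 above the bench; raised straight up by more than 25 it is free of the rail.
- base_cup_mid (a point): Empty cup of the same kind standing on the bench, ear any way. Site: its centre, half-way up. A cup lowered into another stops on the tapered wall, not the floor: loosely seated it is 46 to 48 higher than the cup it is in. Pushed on with 8 N it sinks 1 more, with 20 N 2 to 3 more and wedges; so does one dropped from 45. Let go on centre up to 10 above that seat, it settles by itself, gently enough.
- pencil_cup_mid (a point): Cup of the same kind on the same rail, with three pencils and a marker standing up to 90 above its rim (265 above the bench). It stays there. Site: the cup's centre, half-way up. It may have the left, middle or right place on the rail; neighbouring cups are 105 to 145 apart, centre to centre.
- rail_mid (a point): Middle of the top edge of the fixed rack's rail, 170 above the bench: a flat steel bar 450 long (along the point's y), 5 thick (x), 36 high, before a dark perforated panel 23 behind it (+x), with a post at each end; no part is higher than 175. The cups hang on the -x side, axes 34 from the rail's middle plane, ears to +x.
- spray_can: Aerosol can standing on the bench, 57 across, 193 tall. Origin under its centre. The standing cup, this can and the glue bottle may have changed places; the axes of any two are at least 100 apart.
- glue_bottle: White glue bottle standing on the bench, 54 across, 171 tall. Origin under its centre.
- tape_roll: Roll of black tape lying flat on the bench, 58 across, 19 high. Origin under its centre.
- hammer: Claw hammer lying on the bench between robot and rack, 290 long, 26 high. Origin under it near its middle, x along the handle to the head.
- tape_measure: Tape measure standing on the bench, 66 by 32, 66 high. Origin under its centre.
- try_square: Try square lying flat on the bench, blade 180 long, 16 high. Origin under the stock's middle.
Things that resemble listed ones, but are neither listed nor needed, are in the scene too. What is shaped like the part that bears cup_b_mid but blue is not meant. What is shaped like the part that bears cup_a_mid but green is not meant.

How it is judged:
By the outcome, as a careful person would: the job done as asked, in the order asked, and still so for the second after the job is handed in, with the robot touching nothing.
It also fails if it takes over 67 s, if anything falls off the work surface, if the arm or the gripper's body presses on something with over 40 N, if the wrist force passes 120 N, or if a joint passes its speed limit or range.

## Working session

There is one attempt and no reset: what is moved stays moved. The work goes in short steps, Python scripts to look and compute and a tool call to move; the robot and the scene stay as the last step left them, time stands still between calls to the robot, and variables do not carry over. Pictures are saved under pics/ and viewed, at most 10 in all, crops included, and the job is handed in when it is done.

Besides the shell and the picture viewer there is one more tool, called as name(argument=value, ...) on one line, values as JSON. jog_arm: Moves the arm, as the interface text tells. Its arguments: {"type":"object","properties":{"rows":{"type":"string"},"force":{"type":"number"}},"required":["rows"]}

```bash
ls; mkdir -p pics
cat > h.py <<'E'
import numpy as np, cv2
from scipy.spatial.transform import Rotation as R
from bench import ctrl, imaging, ticket
def rot(o):
    o=np.array(o,float)
    if o.shape==(3,3): return o
    return R.from_rotvec(o).as_matrix() if o.size==3 else R.from_quat(o).as_matrix()
def K(d): 
    f=d["img"].shape[0]/2/np.tan(np.radians(d["vertical_fov"])/2); return f
def ray(d,u,v):
    f=K(d); r=rot(d["orientation"])@np.array([(u-d["cx"])/f,(v-d["cy"])/f,1.]); return np.array(d["origin"]),r/np.linalg.norm(r)
def onz(d,u,v,z):
    o,r=ray(d,u,v); return o+r*(z-o[2])/r[2]
def proj(d,p):
    f=K(d); c=rot(d["orientation"]).T@(np.array(p)-np.array(d["origin"])); return c[0]/c[2]*f+d["cx"],c[1]/c[2]*f+d["cy"]
def tri(d1,p1,d2,p2):
    (o1,r1),(o2,r2)=ray(d1,*p1),ray(d2,*p2)
    t=np.linalg.lstsq(np.c_[r1,-r2],o2-o1,rcond=None)[0]; a,b=o1+r1*t[0],o2+r2*t[1]; return (a+b)/2,np.linalg.norm(a-b)
E
python3 - <<'E'
from h import *
import pickle
D={}
for n in("scene","top","wrist"):
    d=imaging.get_image(n); D[n]=d; print(n,d["vertical_fov"],d["cx"],d["cy"],d["origin"],d["orientation"])
pickle.dump(D,open("D.pkl","wb"))
cv2.imwrite("pics/scene.png",cv2.resize(D["scene"]["img"],(800,600),interpolation=cv2.INTER_CUBIC))
cv2.imwrite("pics/top.png",cv2.resize(D["top"]["img"],(800,600),interpolation=cv2.INTER_CUBIC))
print(ctrl.get_state())
E
```

```text
pics
scene 42.950668977669764 254.8372732119752 191.03187613920826 [ 1.46452272 -0.78208068  0.99639904] [-2.00744947 -0.94831979  0.50979415]
top 49.15292664391927 254.86278347007374 194.02573773999978 [0.34215562 0.02004374 1.33130502] [-2.17260854  2.16965699 -0.14932861]
wrist 59.411540765066555 262.4541360229232 192.11682943435693 [ 0.32030872 -0.57065597  0.38419018] [ 2.41139537 -1.60821381 -0.22967176]
{'time': 0.15, 'joint_positions': array([ 1.19008618,  0.32164799, -0.07007964,  1.4514017 ,  0.02263431,
        1.37079681, -0.05693702]), 'qd': array([-8.27044404e-04, -3.24748327e-03,  2.01643172e-04, -3.92953846e-03,
        6.40158998e-04, -3.72768291e-05,  2.84565200e-04]), 'joint_torque': array([-1.04103663e-03, -4.91796649e+01, -4.05238168e-01, -3.12874424e+01,
       -6.39297813e-02,  4.05257440e-02,  9.46357659e-05]), 'position': array([ 0.24979246, -0.59963113,  0.22171233]), 'tool_rot': array([-3.07919920e+00, -6.15853482e-01,  6.38127814e-04]), 'ft_force': array([ 0.67570499, -0.07033743, -0.45303561]), 'torque': array([-0.01081223,  0.00737776,  0.006675  ]), 'grip_force': 0.0, 'grip_width': 0.9971391070563752}
```

View pics/scene.png

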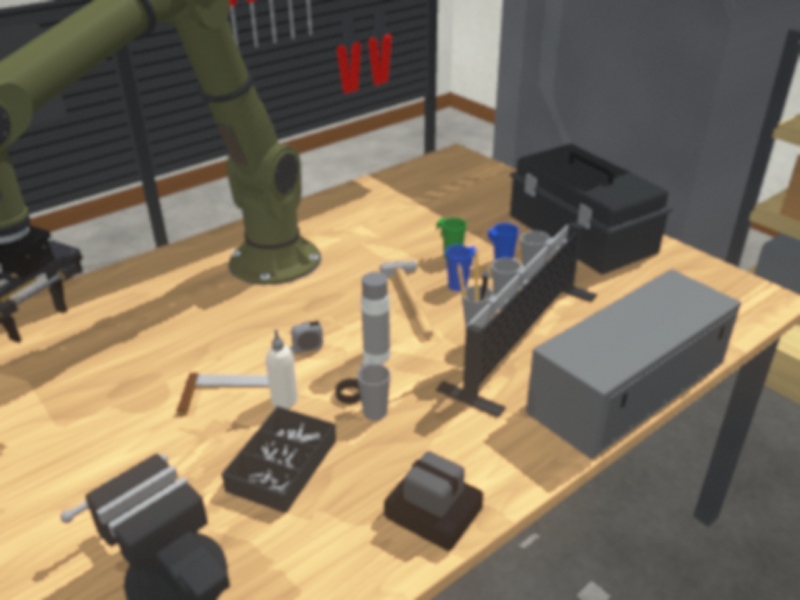

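View pics/top.png

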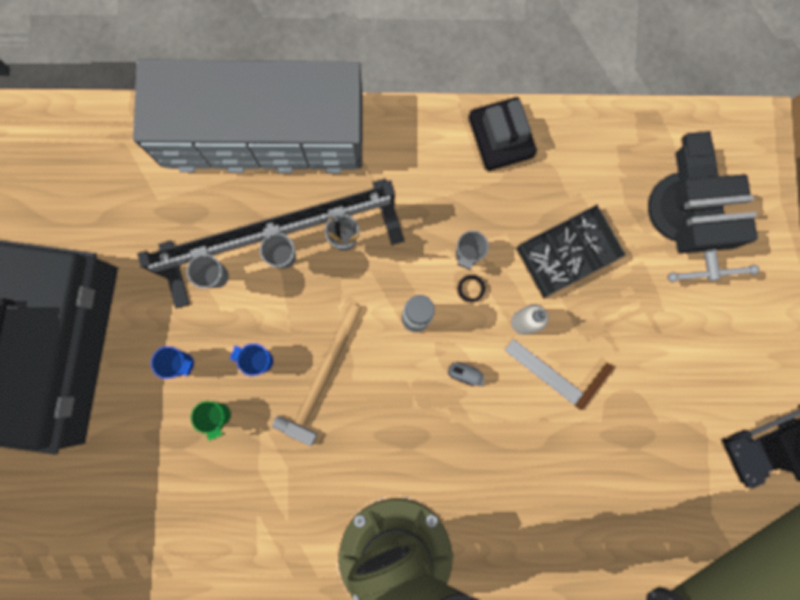

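The top view (800-wide) shows three cups on the rail, at (206,271), (278,249) and (342,229). The right-hand one holds the dark pencil shapes. A grey cup stands on the bench at (472,248). The blue cups at (172,362) and (253,360) and the green one at (210,417) are decoys. An enlarged crop should confirm this.

Run:
```python
from h import *
import pickle
D=pickle.load(open("D.pkl","rb"));t=D["top"]
c=t["img"][105:205,85:325]
cv2.imwrite("pics/c1.png",cv2.resize(c,None,fx=3.333,fy=3.333,interpolation=cv2.INTER_CUBIC))
s=D["scene"]["img"][130:275,215:385]
cv2.imwrite("pics/c2.png",cv2.resize(s,None,fx=4,fy=4,interpolation=cv2.INTER_CUBIC))
k=512/800
for n,u,v,z in [("L",206,271,.174),("M",278,249,.174),("P",342,229,.174),("B",472,248,.095),("railL",160,263,.17),("railR",380,200,.17),("can",418,313,.193),("glue",540,318,.171)]:
    print(n,onz(t,u*k,v*k,z).round(4))
```

```text
L [0.5342 0.3372 0.174 ]
M [0.5745 0.2107 0.174 ]
P [0.6115 0.0969 0.174 ]
B [ 0.5939 -0.1476  0.095 ]
railL [0.549  0.4203 0.17  ]
railR [0.6665 0.0288 0.17  ]
can [ 0.4582 -0.0383  0.193 ]
glue [ 0.4519 -0.2574  0.171 ]
```

View pics/c1.png

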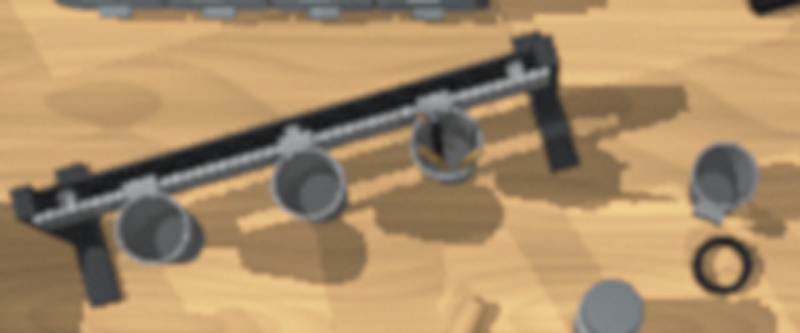

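View pics/c2.png

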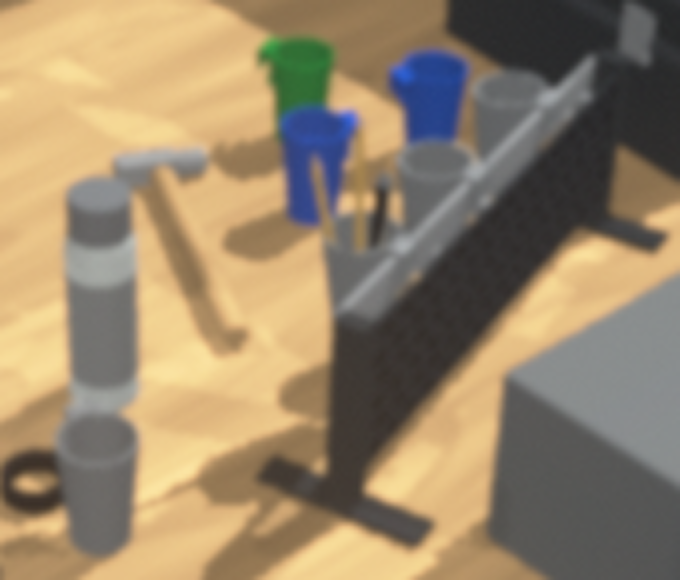

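The crops show the pencil cup P in the right place on the rail (pencils at c1 (447,143), c2 (355,210)). The two empty grey cups are L at c1 (155,228) and M at c1 (309,183), and the grey standing cup is at c1 (725,175) with its ear at (711,212). The blue and green cups are ruled out by colour. Next I'll refine these positions, locate the pencil tips and plan the first move.

```bash
cat >> h.py <<'E'
def cup_rot(yaw,tilt=0):
    """tool x along yaw (deg), z down; tilt>0 leans the gripper body back to -x"""
    return R.from_euler('z',yaw,degrees=True)*R.from_euler('x',180,degrees=True)*R.from_euler('y',tilt,degrees=True)
def plan(p,Rt,s=None,pos0=None,R0=None):
    s=s or ctrl.get_state(); p0=np.array(pos0) if pos0 is not None else s["position"]; R0=R0 or R.from_rotvec(s["tool_rot"])
    dl=R0.inv().apply(np.array(p)-p0)*100; w=(R0.inv()*Rt).as_rotvec()
    print("delta cm",dl.round(2),"turn",w.round(3),"rows>=",round(max(np.linalg.norm(dl)/6.25,np.degrees(np.linalg.norm(w))/10.7),1)); return dl,w
E
python3 - <<'E'
from h import *
import pickle
D=pickle.load(open("D.pkl","rb"));t=D["top"];s=D["scene"];w=D["wrist"]
f=lambda u,v:(85+u/3.333,105+v/3.333)
for n,u,v,z in [("L",155,228,.174),("M",309.5,183,.174),("P",447,143,.174),("B",725,175,.095),("Bear",711,214,.092),("rail1",35,219,.17),("rail2",548,71,.17),("tipA",425,160,.265),("tipB",470,160,.265)]:
    print(n,onz(t,*f(u,v),z).round(4))
for n,u,v in [("t1",315,160),("t2",360,125),("t3",383,183)]:
    for z in(.22,.265): print(n,z,onz(s,215+u/4,130+v/4,z).round(4))
# scene check of rims (ellipse centres)
for n,u,v,z in [("L",512,93,.174),("M",435,163,.174),("B",98,440,.095)]: print(n,onz(s,215+u/4,130+v/4,z).round(4))
st=ctrl.get_state(); Rt=R.from_rotvec(st["tool_rot"])
print("cam in tool",Rt.inv().apply(w["origin"]-st["position"]),"\n",(Rt.inv().as_matrix()@rot(w["orientation"])).round(3))
Rc=cup_rot(16.7); d1,w1=plan([.46,-.3,.38],Rc); 
plan([.48,.2,.38],Rc,pos0=[.46,-.3,.38],R0=Rc)
E
```

```text
L [0.5343 0.3382 0.174 ]
M [0.5729 0.2108 0.174 ]
P [0.6077 0.0962 0.174 ]
B [ 0.5976 -0.149   0.095 ]
Bear [ 0.5625 -0.1363  0.092 ]
rail1 [0.5422 0.4391 0.17  ]
rail2 [0.6716 0.0112 0.17  ]
tipA [0.5733 0.1071 0.265 ]
tipB [0.5734 0.0723 0.265 ]
t1 0.22 [0.5744 0.084  0.22  ]
t1 0.265 [0.626  0.0338 0.265 ]
t2 0.22 [0.5595 0.1449 0.22  ]
t2 0.265 [0.6119 0.0912 0.265 ]
t3 0.22 [0.6297 0.1005 0.22  ]
t3 0.265 [0.6781 0.0494 0.265 ]
L [0.55   0.3328 0.174 ]
M [0.5857 0.2047 0.174 ]
B [ 0.6067 -0.15    0.095 ]
cam in tool [ 7.62164191e-02  1.38296244e-04 -1.62487517e-01] 
 [[-0.001 -0.96  -0.278]
 [ 1.    -0.001  0.   ]
 [-0.    -0.278  0.96 ]]
delta cm [ 30.93 -19.6  -15.8 ] turn [-0.001  0.     0.103] rows>= 6.4
delta cm [ 16.28 -47.32  -0.  ] turn [0. 0. 0.] rows>= 8.0
```

P's pencils lean up to about 25 mm toward M, so L goes first. For M, the gripper will be rolled slightly away from the pencils. Now I'll move over the base cup for a close look.

jog_arm(rows="3.9 -2.7 -1.6 0 0 0 -1;3.9 -2.7 -1.6 0 0 0 -1;3.9 -2.7 -1.6 0 0 0 -1;3.9 -2.7 -1.6 0 0 0 -1;3.9 -2.7 -1.6 0 0 0 -1")

```text
time: 0.78
position: [0.3786, -0.3989, 0.3028]
tool_rot: [-3.081, -0.616, 0.0]
ft_force: [1.0, -0.8, -0.4]
grip_width: 1.0
grip_force: 0.0
```

jog_arm(rows="3.9 -2.7 -1.6 0 0 0 -1;3.9 -2.7 -1.6 0 0 0 -1;3.9 -2.7 -1.6 0 0 0 -1;3.9 -2.7 -1.6 0 0 0 -1;3.9 -2.7 -1.6 0 0 0.103 -1")

```text
time: 1.4
position: [0.5066, -0.1994, 0.3829]
tool_rot: [3.109, 0.452, -0.0]
ft_force: [1.1, -0.5, -1.1]
grip_width: 1.001
grip_force: 0.0
```

jog_arm(rows="0 0 0 0 0 0 -1;0 0 0 0 0 0 -1")

```text
time: 1.65
position: [0.5057, -0.2015, 0.3821]
tool_rot: [3.108, 0.457, -0.002]
ft_force: [-0.8, -0.3, 0.2]
grip_width: 0.999
grip_force: 0.0
```

Run:
```python
from h import *
import pickle
d=imaging.get_image("wrist"); pickle.dump(d,open("w1.pkl","wb"))
cv2.imwrite("pics/w1.png",cv2.resize(d["img"],(800,600),interpolation=cv2.INTER_CUBIC))
s=ctrl.get_state(); print(s["time"],s["position"],R.from_rotvec(s["tool_rot"]).as_matrix().round(3),s["joint_positions"].round(2))
plan([.50,.21,.38],cup_rot(16.7))
```

```text
1.7 [ 0.50530213 -0.20216615  0.38184839] [[ 0.958  0.286 -0.001]
 [ 0.286 -0.958 -0.   ]
 [-0.001 -0.    -1.   ]] [ 0.71  0.09 -0.41  1.42  0.04  1.64 -0.98]
delta cm [ 11.29 -39.65   0.17] turn [-0.     0.001 -0.001] rows>= 6.6
```

View pics/w1.png

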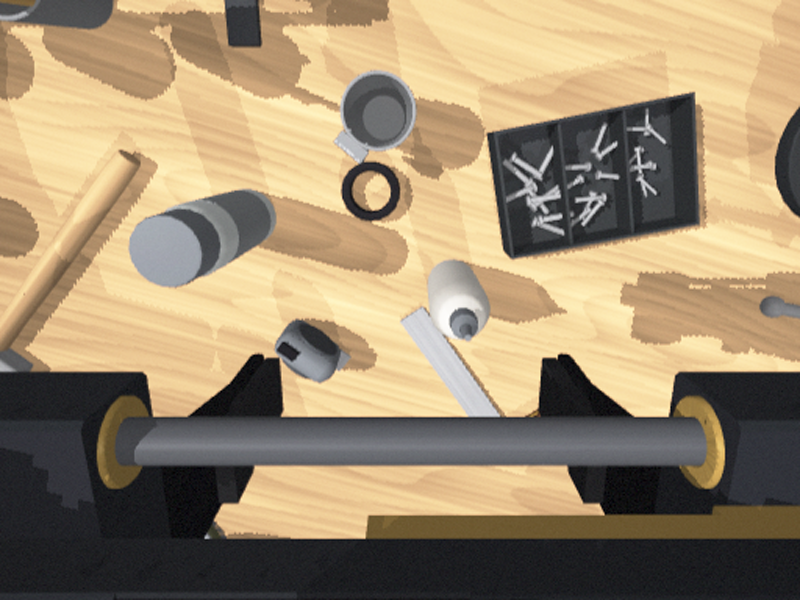

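The wrist view is sharp. The standing cup's rim is about (378,110) in 800-px, with its ear at (350,147). The body's long side runs along tool y. Now I'll move over the rail cups.

jog_arm(rows="1.4 -5 0 0 0 0 -1;1.4 -5 0 0 0 0 -1;1.4 -5 0 0 0 0 -1;1.4 -5 0 0 0 0 -1;1.4 -5 0 0 0 0 -1")

```text
time: 2.33
position: [0.5009, 0.0583, 0.3821]
tool_rot: [3.108, 0.451, -0.001]
ft_force: [0.1, 0.3, 0.1]
grip_width: 1.003
grip_force: 0.0
```

jog_arm(rows="1.4 -5 0 0 0 0 -1;1.4 -5 0 0 0 0 -1;1.4 -5 0 0 0 0 -1;0 0 0 0 0 0 -1;0 0 0 0 0 0 -1")

```text
time: 2.95
position: [0.4989, 0.2124, 0.3819]
tool_rot: [3.107, 0.453, -0.002]
ft_force: [1.3, -1.1, 0.6]
grip_width: 0.999
grip_force: 0.0
```

Run:
```python
from h import *
import pickle
d=imaging.get_image("wrist"); pickle.dump(d,open("w2.pkl","wb"))
cv2.imwrite("pics/w2.png",cv2.resize(d["img"],(800,600),interpolation=cv2.INTER_CUBIC))
s=ctrl.get_state(); print(s["time"],s["position"],s["tool_rot"],s["joint_positions"].round(2))
```

```text
3.0 [0.49912393 0.21192968 0.38197459] [ 3.10772692e+00  4.50626991e-01 -1.27444842e-03] [ 0.28  0.12 -0.8   1.42  0.09  1.65 -1.8 ]
```

View pics/w2.png

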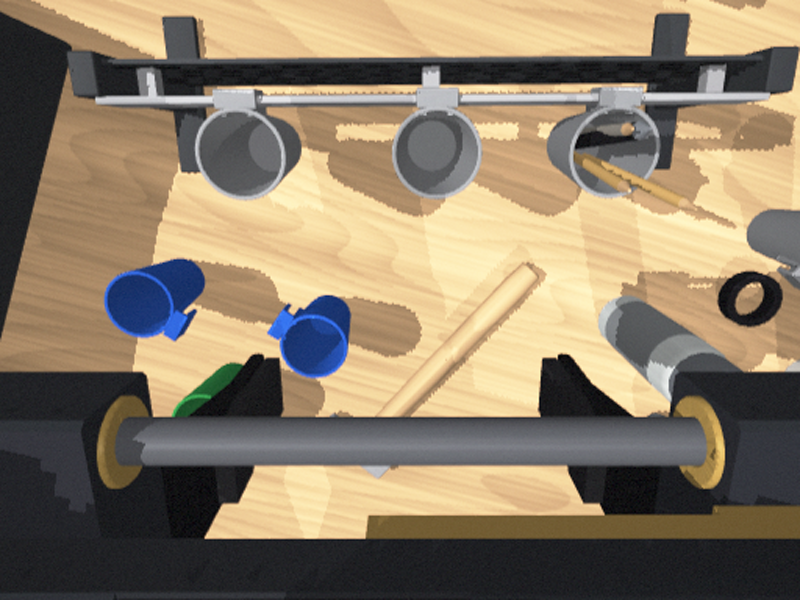

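The view shows the empty cups' rims at L (240,153) and M (437,154), and the pencil cup at (614,151), with the rail line at y≈98. The pencil tips at about (735,225), (690,203) and (628,130) point away from M. Next I'll fit the rims.

Run:
```python
from h import *
import pickle
k=512/800
w1,w2=pickle.load(open("w1.pkl","rb")),pickle.load(open("w2.pkl","rb"))
S=ctrl.get_state()
def rim(d,c,z,tag):
    g=cv2.cvtColor(d["img"],cv2.COLOR_BGR2GRAY).astype(np.float32); c=np.array(c)*k
    # unwarp search: strongest ridge near predicted circle in world
    P=onz(d,*c,z)
    for it in range(4):
        pts=[];uv=[]
        for a in np.radians(np.arange(0,360,6)):
            e=np.array([np.cos(a),np.sin(a),0]); rs=np.arange(.0255,.0345,.0003)
            px=np.array([proj(d,P+r*e) for r in rs],np.float32)
            v=cv2.remap(g,px[:,0][None],px[:,1][None],cv2.INTER_LINEAR)[0]; v=np.convolve(v,np.ones(9)/9,'same')
            v[:4]=v[-4:]=0; i=v.argmax(); pts.append(P+rs[i]*e)
        q=np.array(pts)[:,:2]; w=np.ones(len(q),bool)
        for _ in range(4):
            A=np.c_[2*q[w],np.ones(w.sum())]; x=np.linalg.lstsq(A,(q[w]**2).sum(1),rcond=None)[0]; r=np.sqrt(x[2]+x[0]**2+x[1]**2)
            res=abs(np.linalg.norm(q-x[:2],axis=1)-r); w=res<max(.0012,np.median(res)*1.5)
        P=np.array([x[0],x[1],z])
    print(tag,P.round(4),"r",r.round(4),w.sum()); return P
B=rim(w1,(378,110),.095,"B"); L=rim(w2,(240.5,152.5),.174,"L"); M=rim(w2,(437,153.5),.174,"M"); Pc=rim(w2,(614,152),.174,"P")
a=onz(w2,95*k,100*k,.17); b=onz(w2,770*k,97*k,.17); print("rail",a,b); t=(b-a)[:2]; yaw=np.degrees(np.arctan2(t[0],-t[1])); print("yaw",yaw)
n=np.array([np.cos(np.radians(yaw)),np.sin(np.radians(yaw))])
for Q in(L,M,Pc): print("dist to rail",(a[:2]-Q[:2])@n)
for u,v in[(735,225),(690,203),(628,130),(605,130)]:
    for z in (.265,.22):
        q=onz(w2,u*k,v*k,z)-Pc; print("tip",z,"x",(q[:2]@n).round(3),"toM",(q[0]*-n[1]+q[1]*n[0]).round(3))
for u,v in[(350,147)]: q=onz(w1,u*k,v*k,.09)-B; print("base ear dir",np.degrees(np.arctan2(q[1],q[0])))
plan([L[0],L[1],.22],cup_rot(yaw)); plan([L[0],L[1],.142],cup_rot(yaw))
```

```text
B [ 0.5988 -0.1456  0.095 ] r 0.0325 39
L [0.5325 0.3426 0.174 ] r 0.0308 38
M [0.5735 0.2149 0.174 ] r 0.03 36
P [0.607  0.0993 0.174 ] r 0.0303 39
rail [0.54145742 0.44355079 0.17      ] [0.67159146 0.01241756 0.17      ]
yaw 16.796009688304427
dist to rail 0.03774980857831202
dist to rail 0.035432066579044394
dist to rail 0.036696882436232606
tip 0.265 x -0.035 toM -0.034
tip 0.22 x -0.041 toM -0.062
tip 0.265 x -0.023 toM -0.008
tip 0.22 x -0.028 toM -0.032
tip 0.265 x 0.013 toM 0.028
tip 0.22 x 0.015 toM 0.011
tip 0.265 x 0.014 toM 0.04
tip 0.22 x 0.015 toM 0.024
base ear dir 158.50250139841137
delta cm [  6.93 -11.6   16.18] turn [ 0.001  0.001 -0.005] rows>= 3.4
delta cm [  6.94 -11.61  23.98] turn [ 0.001  0.001 -0.005] rows>= 4.4
```

jog_arm(rows="1.8 -2.85 4 0 0 0 -1;1.8 -2.85 4 0 0 0 -1;1.8 -2.85 4 0 0 0 -1;1.7 -2.85 4 0 0 0 -1;0 0 0 0 0 0 -1")

```text
time: 3.62
position: [0.5323, 0.3427, 0.2179]
tool_rot: [3.106, 0.457, -0.012]
ft_force: [-0.3, -0.4, -0.2]
grip_width: 0.997
grip_force: 0.0
```

jog_arm(rows="0 0 0 0 0 0 -1;0 0 0 0 0 0 -1")

```text
time: 3.88
position: [0.535, 0.3426, 0.2244]
tool_rot: [3.109, 0.452, 0.005]
ft_force: [-0.3, 1.2, 0.3]
grip_width: 0.998
grip_force: 0.0
```

Run:
```python
from h import *
import pickle
d=imaging.get_image("wrist"); pickle.dump(d,open("w3.pkl","wb"))
cv2.imwrite("pics/w3.png",cv2.resize(d["img"],(800,600),interpolation=cv2.INTER_CUBIC))
s=ctrl.get_state(); print(s["time"],s["position"],s["tool_rot"],s["joint_positions"].round(2))
```

```text
3.925 [0.5348406  0.3428954  0.22434867] [3.10853182 0.4527692  0.00475457] [ 0.02  0.4  -0.83  1.47  0.3   1.4  -2.1 ]
```

View pics/w3.png

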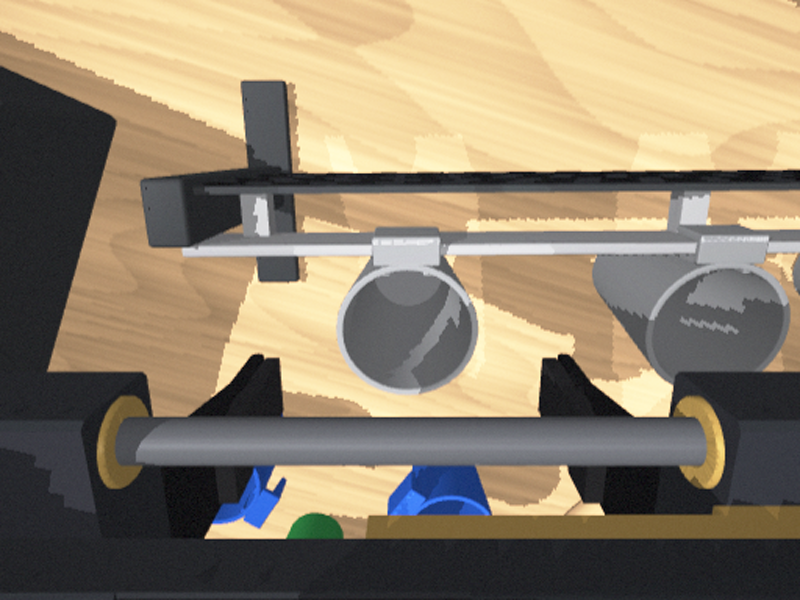

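The rim spans (337–478, 263–394), so its centre is near (407,328). It sits between the fingers, whose mid-line is at x=410.

Run:
```python
from h import *
import pickle
k=.64; d=pickle.load(open("w3.pkl","rb"));s=ctrl.get_state()
w1=pickle.load(open("w1.pkl","rb")); w2=pickle.load(open("w2.pkl","rb"))
def rimb(d,x0,x1,y0,y1,z,t):
    um,vm=(x0+x1)/2*k,(y0+y1)/2*k
    pts=[onz(d,x0*k,vm,z),onz(d,x1*k,vm,z),onz(d,um,y0*k,z),onz(d,um,y1*k,z)]
    c=np.mean(pts,0); print(t,c.round(4),"dia",np.linalg.norm(pts[0]-pts[1]).round(4),np.linalg.norm(pts[2]-pts[3]).round(4)); return c
L=rimb(d,337,478,263,394,.174,"L"); rimb(w2,195,286,107,198,.174,"L2"); rimb(w2,393,481,109,198,.174,"M2"); B=rimb(w1,340,415,70,151,.095,"B")
rimb(d,646,789,263,390,.174,"M3")
for u in(250,600): print("rail",onz(d,u*k,(251 if u<400 else 240)*k,.17))
plan([L[0],L[1],.142],cup_rot(16.8))
```

```text
L [0.5362 0.3438 0.174 ] dia 0.0604 0.0594
L2 [0.5359 0.3427 0.174 ] dia 0.0616 0.0597
M2 [0.5733 0.2148 0.174 ] dia 0.0597 0.0582
B [ 0.5983 -0.1468  0.095 ] dia 0.0604 0.0616
M3 [0.5749 0.2167 0.174 ] dia 0.0613 0.0582
rail [0.54958257 0.41644066 0.17      ]
rail [0.59551388 0.27775312 0.17      ]
delta cm [ 0.14 -0.05  8.24] turn [ 0.001 -0.003 -0.004] rows>= 1.3
```

jog_arm(rows="0.1 0 2.1 0 0 0 -1;0 0 2 0 0 0 -1;0 0 2 0 0 0 -1;0 0 2 0 0 0 -1;0 0 0 0 0 0 -1")

```text
time: 4.55
position: [0.5333, 0.3435, 0.1388]
tool_rot: [3.107, 0.457, -0.006]
ft_force: [-0.1, -0.3, 0.3]
grip_width: 1.001
grip_force: 0.0
```

jog_arm(rows="0 0 0 0 0 0 1;0 0 0 0 0 0 1;0 0 0 0 0 0 1;0 0 0 0 0 0 1;0 0 0 0 0 0 1", force=12)

```text
time: 5.18
position: [0.5348, 0.3445, 0.142]
tool_rot: [-3.108, -0.457, -0.001]
ft_force: [0.2, -0.9, 2.0]
grip_width: 0.689
grip_force: 11.9
```

jog_arm(rows="0 0 -1.5 0 0 0 1;0 0 -2.5 0 0 0 1;0 0 -3 0 0 0 1;0 0 -3 0 0 0 1;0 0 -3 0 0 0 1")

```text
time: 5.8
position: [0.5341, 0.3443, 0.2729]
tool_rot: [3.108, 0.457, -0.001]
ft_force: [-0.1, -0.7, -1.0]
grip_width: 0.687
grip_force: 12.0
```

jog_arm(rows="0 0 -3 0 0 0 1;0 0 -3 0 0 0 1;0 0 -3 0 0 0 1;0 0 0 0 0 0 1;0 0 0 0 0 0 1")

```text
time: 6.42
position: [0.5341, 0.3442, 0.3607]
tool_rot: [3.107, 0.457, -0.002]
ft_force: [-0.5, 0.1, -1.8]
grip_width: 0.69
grip_force: 12.0
```

Run:
```python
from h import *
s=ctrl.get_state(); print(s["position"],s["grip_width"],s["grip_force"],s["joint_positions"].round(2))
plan([.5983,-.1468,.36],cup_rot(16.8))
d=imaging.get_image("wrist");t=imaging.get_image("top")
cv2.imwrite("pics/w4.png",np.hstack([cv2.resize(d["img"],(400,300)),cv2.resize(t["img"][60:240,40:280],(400,300))]))
```

```text
[0.53410283 0.34422984 0.36067632] 0.689684617544228 11.982663785430248 [-0.01  0.37 -0.84  1.22  0.27  1.66 -2.07]
delta cm [-7.99 48.87  0.11] turn [ 0.001  0.001 -0.001] rows>= 7.9
```

View pics/w4.png

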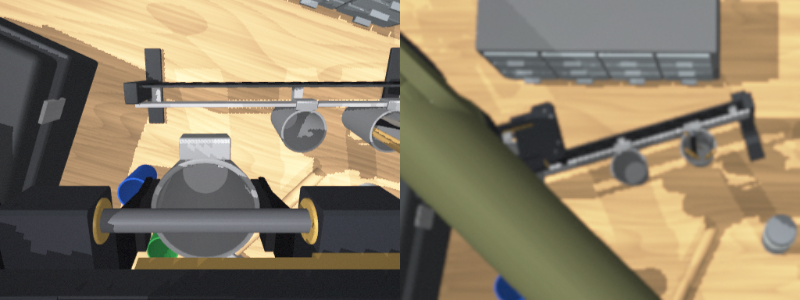

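jog_arm(rows="-0.8 3.9 0 0 0 0 1;-0.8 4.9 0 0 0 0 1;-0.8 5 0 0 0 0 1;-0.8 5 0 0 0 0 1;-0.8 5 0 0 0 0 1")

```text
time: 7.15
position: [0.5642, 0.103, 0.3604]
tool_rot: [3.108, 0.456, -0.003]
ft_force: [0.1, -0.2, -0.1]
grip_width: 0.692
grip_force: 12.0
```

jog_arm(rows="-0.8 5 0 0 0 0 1;-0.8 5 0 0 0 0 1;-0.8 5 0 0 0 0 1;-0.8 5 0 0 0 0 1;-0.8 5 0 0 0 0 1")

```text
time: 7.78
position: [0.5978, -0.1477, 0.3604]
tool_rot: [-3.108, -0.456, 0.003]
ft_force: [1.3, 0.7, 0.1]
grip_width: 0.685
grip_force: 12.0
```

jog_arm(rows="0 0 4 0 0 0 1;0 0 4 0 0 0 1;0 0 3 0 0 0 1;0 0 0 0 0 0 1;0 0 0 0 0 0 1")

```text
time: 8.4
position: [0.5986, -0.146, 0.2525]
tool_rot: [3.108, 0.457, 0.001]
ft_force: [0.9, 0.1, 0.6]
grip_width: 0.689
grip_force: 12.0
```

Run:
```python
from h import *
s=ctrl.get_state(); print(s["time"],s["position"],s["grip_width"],s["ft_force"],s["joint_positions"].round(2))
plan([.5983,-.1468,.18],cup_rot(16.8))
d=imaging.get_image("wrist");t=imaging.get_image("scene")
q=[215,150]
cv2.imwrite("pics/w5.png",np.hstack([cv2.resize(d["img"],(400,300)),cv2.resize(t["img"][140:290,140:340],(400,300),interpolation=cv2.INTER_CUBIC)]))
import pickle; pickle.dump((d,t,s),open("w5.pkl","wb"))
```

```text
8.4 [ 0.59864003 -0.14599096  0.25248859] 0.6888455183652702 [0.87111293 0.06150247 0.62950797] [ 0.69  0.29 -0.61  1.48  0.17  1.42 -1.2 ]
delta cm [-0.06  0.06  7.25] turn [ 0.    -0.001 -0.001] rows>= 1.2
```

View pics/w5.png

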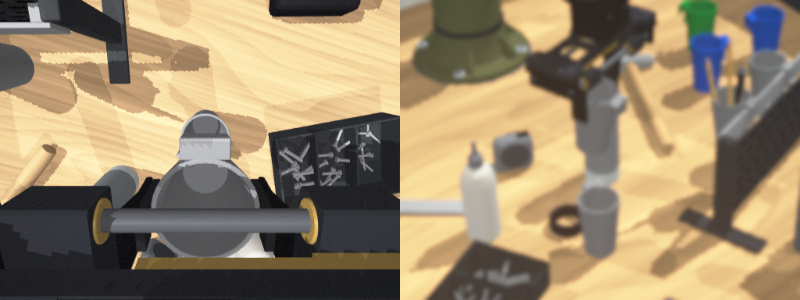

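The cup is held upright, with its rim at about (206,209) on the left. The base's far rim is behind it at (206,112), in line laterally. Next I'll check the lean numerically from the floor disc along the centre column.

Run:
```python
from h import *
import pickle
d,t,s=pickle.load(open("w5.pkl","rb"))
g=cv2.cvtColor(d["img"],cv2.COLOR_BGR2GRAY)
print("col",[(v,int(g[v,258:268].mean())) for v in range(135,270,2)])
for v in(215,235,250): print("row",v,[(u,int(g[v-1:v+2,u].mean())) for u in list(range(185,245,3))+list(range(280,345,3))])
T=s["position"]; Rt=R.from_rotvec(s["tool_rot"])
def pp(dx,dy,z): return np.round(proj(d,T+Rt.apply([dx,dy,0])+np.array([0,0,z])),1)
for o in(0,.002,.004): print(o,"rim far outer",pp(o+.031,0,.031),"rim near",pp(o-.031,0,.031),"floor near",pp(o-.0203,0,-.061),"floor far",pp(o+.0203,0,-.061),"rim L/R",pp(o,-.031,.031),pp(o,.031,.031))
B=np.array([.5983,-.1468,.095]); e=Rt.apply([1,0,0]); print("base far rim outer",proj(d,B+.031*e),"inner",proj(d,B+.0278*e))
```

```text
col [(135, 218), (137, 219), (139, 208), (141, 100), (143, 91), (145, 143), (147, 190), (149, 109), (151, 110), (153, 111), (155, 110), (157, 110), (159, 111), (161, 110), (163, 111), (165, 110), (167, 110), (169, 110), (171, 91), (173, 88), (175, 91), (177, 165), (179, 195), (181, 176), (183, 176), (185, 184), (187, 188), (189, 194), (191, 193), (193, 192), (195, 193), (197, 192), (199, 192), (201, 191), (203, 193), (205, 196), (207, 193), (209, 135), (211, 113), (213, 112), (215, 111), (217, 112), (219, 113), (221, 112), (223, 111), (225, 113), (227, 112), (229, 113), (231, 112), (233, 112), (235, 112), (237, 112), (239, 110), (241, 111), (243, 112), (245, 112), (247, 93), (249, 86), (251, 86), (253, 86), (255, 85), (257, 86), (259, 86), (261, 86), (263, 86), (265, 84), (267, 56), (269, 73)]
row 215 [(185, 225), (188, 231), (191, 232), (194, 233), (197, 234), (200, 236), (203, 234), (206, 233), (209, 234), (212, 233), (215, 237), (218, 198), (221, 99), (224, 114), (227, 123), (230, 130), (233, 93), (236, 115), (239, 109), (242, 110), (280, 117), (283, 118), (286, 115), (289, 128), 
[... 1042 characters left out ...]
 80), (313, 80), (316, 79), (319, 78), (322, 106), (325, 172), (328, 122), (331, 29), (334, 27), (337, 25), (340, 29), (343, 21)]
0 rim far outer [261.9 208.5] rim near [262. 335.] floor near [262.  234.6] floor far [261.9 179.7] rim L/R [191.3 275.5] [332.6 275.4]
0.002 rim far outer [261.9 203.9] rim near [262.  331.3] floor near [262. 232.] floor far [261.9 176.9] rim L/R [191.  271.4] [332.9 271.3]
0.004 rim far outer [261.9 199.3] rim near [262.  327.7] floor near [262.  229.4] floor far [261.9 174. ] rim L/R [190.7 267.3] [333.1 267.2]
base far rim outer (np.float64(262.6705429632554), np.float64(144.8396862405838)) inner (np.float64(262.67173494026787), np.float64(148.19183315108234))
```

Run:
```python
from h import *
import pickle
k=.64
w1,w2,w3=[pickle.load(open(f"w{i}.pkl","rb")) for i in(1,2,3)]; w5=pickle.load(open("w5.pkl","rb"))[0]
def edges(d,u,v0,v1,h=3):
    g=cv2.GaussianBlur(cv2.cvtColor(d["img"],cv2.COLOR_BGR2GRAY),(3,3),0).astype(int)
    c=g[v0:v1,u-h:u+h+1].mean(1); return [(v0+i,int(c[i])) for i in range(len(c))]
print("w3 col",edges(w3,261,160,256)[::2])
print("w2 M col",edges(w2,int(433*k),60,130)[::2])
print("w1 base col",edges(w1,int(382*k),40,100)[::2])
e=np.array([np.cos(np.radians(16.8)),np.sin(np.radians(16.8)),0])
for n,d,c,z in(("L w3",w3,[.536,.3437,0],.174),("M w2",w2,[.574,.2155,0],.174),("B w1",w1,[.5983,-.1468,0],.095)):
    c=np.array(c)
    for lab,r,zz in(("rimfar",.0278,z),("rimnear",-.0278,z),("floorfar",.0205,z-.092),("floornear",-.0205,z-.092)): print(n,lab,np.round(proj(d,c+r*e+np.array([0,0,zz])),1))
```

```text
w3 col [(160, 207), (162, 206), (164, 206), (166, 206), (168, 207), (170, 208), (172, 184), (174, 124), (176, 117), (178, 117), (180, 117), (182, 118), (184, 117), (186, 117), (188, 117), (190, 117), (192, 117), (194, 115), (196, 101), (198, 98), (200, 98), (202, 98), (204, 98), (206, 97), (208, 98), (210, 98), (212, 98), (214, 98), (216, 98), (218, 98), (220, 98), (222, 99), (224, 106), (226, 107), (228, 107), (230, 116), (232, 121), (234, 120), (236, 116), (238, 116), (240, 120), (242, 121), (244, 121), (246, 121), (248, 144), (250, 201), (252, 214), (254, 224)]
w2 M col [(60, 192), (62, 190), (64, 190), (66, 190), (68, 192), (70, 158), (72, 99), (74, 91), (76, 86), (78, 107), (80, 111), (82, 111), (84, 111), (86, 111), (88, 110), (90, 111), (92, 112), (94, 111), (96, 111), (98, 111), (100, 111), (102, 112), (104, 110), (106, 111), (108, 105), (110, 92), (112, 90), (114, 90), (116, 91), (118, 97), (120, 107), (122, 109), (124, 139), (126, 167), (128, 168)]
w1 base col [(40, 210), (42, 206), (44, 204), (46, 178), (48, 110), (50, 89), (52, 89), (54, 89), (56, 79), (58, 72), (60, 80), (62, 107), (64, 111), (66, 111), (68, 111), (70, 110), (72, 111), (74, 111), (76, 110), (78, 111), (80, 112), (82, 111), (84, 111), (86, 111), (88, 105), (90, 87), (92, 99), (94, 156), (96, 191), (98, 203)]
L w3 rimfar [260.6 170.8]
L w3 rimnear [261.1 249.3]
L w3 floorfar [261. 157.]
L w3 floornear [261.3 199.8]
M w2 rimfar [279.5  69.8]
M w2 rimnear [279.  124.3]
M w2 floorfar [275.9  80.7]
M w2 floornear [275.6 112.9]
B w1 rimfar [241.2  47.2]
B w1 rimnear [242.  94.]
B w1 floorfar [244.9  60.6]
B w1 floornear [245.3  89.1]
```

The cup's foot swung about 7° toward the robot during lift-off: the floor edge is at row 246, against 231 expected for upright. I'll turn the tool about y to bring it upright and re-measure.

jog_arm(rows="0.1 0 0 0 0.06 0 1;0.1 0 0 0 0.06 0 1;0 0 0 0 0 0 1;0 0 0 0 0 0 1")

```text
time: 9.0
position: [0.6006, -0.1453, 0.2525]
tool_rot: [-3.086, -0.454, -0.186]
ft_force: [-0.0, -0.9, 0.2]
grip_width: 0.691
grip_force: 12.0
```

```bash
cat > m.py <<'E'
from h import *
import pickle,sys
def measure(B=np.array([.5983,-.1468,0])):
    s=ctrl.get_state(); d=imaging.get_image("wrist"); pickle.dump((d,s),open("wm.pkl","wb"))
    T=s["position"];Rt=R.from_rotvec(s["tool_rot"]); yaw=np.arctan2(*Rt.apply([1,0,0])[[1,0]]); e=np.array([np.cos(yaw),np.sin(yaw),0])
    G=Rt.apply([0,0,-.019])+T; c=G-[0,0,G[2]]
    zr=G[2]+.013
    g=cv2.GaussianBlur(cv2.cvtColor(d["img"],cv2.COLOR_BGR2GRAY),(3,3),0).astype(int)
    print("T",T.round(4),"G",G.round(4),"tilt",np.degrees(np.arcsin(Rt.apply([0,0,1])@e)).round(2),"F",s["ft_force"].round(1),"w",round(s["grip_width"],3))
    p=lambda r,z,cc=c:proj(d,cc+r*e+np.array([0,0,z]))[1].round(1)
    u=int(proj(d,c+np.array([0,0,zr]))[0]); col=g[:,u-3:u+4].mean(1)
    ed=[(v,int(col[v+1]-col[v-1])) for v in range(100,272) if abs(col[v+1]-col[v-1])>=10]
    print("edges",ed)
    for o in(-.004,0,.004): print(o,"rimfar in",p(.0278+o,zr),"floornear",p(-.0205+o,zr-.092),"basefar out/in",p(.031,.095,B+o*e),p(.0278,.095,B+o*e))
    q=G-B; print("grasp-base along x,y(tool)",(q@e).round(4),(q@Rt.apply([0,1,0])).round(4))
E
python3 -c "from m import *; measure()"
```

```text
T [ 0.6006 -0.1453  0.2525] G [ 0.5984 -0.146   0.2714] tilt 6.89 F [-0.  -0.9  0.2] w 0.691
edges [(113, 14), (114, 39), (115, 50), (116, 30), (164, -23), (165, -28), (168, -24), (169, -65), (170, -61), (171, -25), (175, 34), (176, 56), (177, 49), (178, 29), (179, 21), (180, 17), (182, -16), (183, -23), (184, -15), (206, -12), (207, -24), (208, -38), (209, -32), (210, -13), (246, -12), (247, -18), (248, -12), (265, -10), (266, -17), (268, 10), (269, 14), (270, 10)]
-0.004 rimfar in 220.2 floornear 254.6 basefar out/in 170.2 173.5
0 rimfar in 211.0 floornear 249.2 basefar out/in 166.1 169.4
0.004 rimfar in 201.7 floornear 243.8 basefar out/in 162.0 165.3
grasp-base along x,y(tool) 0.0004 -0.0005
```

jog_arm(rows="-0.3 0 2.5 0 0 0 1;-0.36 0 3 0 0 0 1;-0.36 0 3 0 0 0 1;0 0 0 0 0 0 1;0 0 0 0 0 0 1")

```text
time: 9.68
position: [0.6013, -0.1451, 0.1673]
tool_rot: [-3.086, -0.454, -0.188]
ft_force: [-0.4, 0.4, -1.2]
grip_width: 0.69
grip_force: 12.0
```

```bash
python3 -c "from m import *; measure()"
```

```text
T [ 0.6013 -0.1451  0.1673] G [ 0.5991 -0.1458  0.1862] tilt 6.96 F [-0.4  0.4 -1.2] w 0.69
edges [(108, 16), (109, 35), (110, 44), (111, 32), (112, 11), (169, -31), (170, -74), (171, -83), (172, -45), (175, 33), (176, 55), (177, 52), (178, 34), (179, 12), (206, -12), (207, -24), (208, -38), (209, -33), (210, -14), (246, -12), (247, -17), (248, -12), (265, -11), (266, -16), (268, 10), (269, 13), (270, 10)]
-0.004 rimfar in 220.2 floornear 254.7 basefar out/in 182.7 187.0
0 rimfar in 211.0 floornear 249.4 basefar out/in 177.2 181.6
0.004 rimfar in 201.6 floornear 244.0 basefar out/in 171.7 176.1
grasp-base along x,y(tool) 0.001 -0.0006
```

jog_arm(rows="-0.28 0 1 0 0 0 1;-0.15 0 1.2 0 0 0 1;-0.15 0 1.2 0 0 0 1;-0.15 0 1.2 0 0 0 1;0 0 0 0 0 0 1")

```text
time: 10.35
position: [0.5975, -0.1456, 0.1178]
tool_rot: [-3.084, -0.453, -0.182]
ft_force: [-0.1, 0.0, -0.3]
grip_width: 0.686
grip_force: 12.0
```

jog_arm(rows="0 0 0 0 0 0 1;0 0 0 0 0 0 1")

```text
time: 10.6
position: [0.599, -0.146, 0.1201]
tool_rot: [-3.086, -0.454, -0.187]
ft_force: [-1.1, -0.2, 0.1]
grip_width: 0.69
grip_force: 12.0
```

jog_arm(rows="-0.06 0 0.5 0 0 0 1;0 0 0 0 0 0 1;0 0 0 0 0 0 1")

```text
time: 10.98
position: [0.5984, -0.1459, 0.1142]
tool_rot: [-3.085, -0.453, -0.185]
ft_force: [-0.2, 0.4, -1.4]
grip_width: 0.687
grip_force: 12.0
```

jog_arm(rows="0 0 0 0 0 0 -0.6;0 0 0 0 0 0 -1;0 0 0 0 0 0 -1;0 0 0 0 0 0 -1;0 0 0 0 0 0 -1")

```text
time: 11.6
position: [0.5986, -0.1459, 0.1144]
tool_rot: [-3.086, -0.453, -0.185]
ft_force: [0.2, -0.3, -0.5]
grip_width: 0.996
grip_force: 0.0
```

```bash
python3 -c "
from m import *; measure()
for r,z in((.0278,.142),(.031,.142),(-.0205,.05)): print(r,z,[proj(pickle.load(open('wm.pkl','rb'))[0],np.array([.5985+dx,-.1467,z])+r*np.array([.957,.289,0]))[1].round(1) for dx in(0,.004)])"
```

```text
T [ 0.5986 -0.1459  0.1144] G [ 0.5964 -0.1466  0.1333] tilt 6.88 F [ 0.2 -0.3 -0.5] w 0.996
edges [(100, 32), (101, 42), (102, 34), (103, 15), (164, -31), (165, -71), (166, -82), (167, -41), (168, 14), (169, 48), (170, 56), (171, 47), (172, 28), (175, -12), (176, -12), (200, -17), (201, -31), (202, -39), (203, -23), (245, -17), (246, -19), (247, -10), (265, -10), (266, -15), (268, 10), (269, 13)]
-0.004 rimfar in 220.3 floornear 254.6 basefar out/in 189.9 195.4
0 rimfar in 211.0 floornear 249.2 basefar out/in 183.0 188.5
0.004 rimfar in 201.7 floornear 243.8 basefar out/in 176.0 181.6
grasp-base along x,y(tool) -0.0018 -0.0008
0.0278 0.142 [np.float64(204.4), np.float64(195.7)]
0.031 0.142 [np.float64(197.1), np.float64(188.4)]
-0.0205 0.05 [np.float64(244.6), np.float64(239.5)]
```

The first cup has settled: its rim and floor edges match a seat near 47. I'll retreat upward, then untilt.

jog_arm(rows="0.24 0 -2 0 0 0 -1;0.48 0 -4 0 0 0 -1;0.6 0 -5 0 0 0 -1;0.6 0 -5 0 0 0 -1;0.7 0 -6 0 -0.12 0 -1")

```text
time: 12.28
position: [0.5953, -0.1474, 0.3388]
tool_rot: [3.106, 0.451, -0.006]
ft_force: [1.2, -0.1, 0.6]
grip_width: 1.004
grip_force: 0.0
```

jog_arm(rows="0 0 -3 0 0 0 -1;0 0 0 0 0 0 -1;0 0 0 0 0 0 -1")

```text
time: 12.65
position: [0.5979, -0.1459, 0.366]
tool_rot: [3.108, 0.457, -0.0]
ft_force: [-0.5, -0.5, 0.2]
grip_width: 0.999
grip_force: 0.0
```

Run:
```python
from h import *
import pickle
k=.64
w2=pickle.load(open("w2.pkl","rb")); sc=pickle.load(open("D.pkl","rb"))["scene"]
n=np.array([.957,.289]); P=np.array([.608,.0995])
for a,(u,v) in dict(t1=(315,160),t2=(360,125),t3=(383,183)).items():
    for b,(x,y) in dict(A=(735,225),B=(690,203),C=(628,130),D=(605,130)).items():
        p,e=tri(sc,(215+u/4,130+v/4),w2,(x*k,y*k)); q=p[:2]-P
        if e<.012: print(a,b,p.round(3),"err",round(e,4),"x",(q@n).round(3),"toM",(q@[-n[1],n[0]]).round(3))
d=imaging.get_image("wrist"); t=imaging.get_image("scene"); s=ctrl.get_state(); pickle.dump((d,t,s),open("w6.pkl","wb"))
print(s["time"],s["position"],s["tool_rot"])
M=[.5745,.2155]
plan([*M,.30],cup_rot(16.8)*R.from_rotvec([-.12,0,0]))
plan([*M,.38],cup_rot(16.8))
```

```text
t1 B [0.589 0.068 0.234] err 0.0014 x -0.027 toM -0.024
t3 C [0.62  0.111 0.211] err 0.0008 x 0.014 toM 0.007
t3 D [0.615 0.12  0.204] err 0.0046 x 0.012 toM 0.018
12.75 [ 0.59746717 -0.14620247  0.36495147] [-3.10799861e+00 -4.55975759e-01  3.04020687e-03]
delta cm [  8.2 -35.3   6.5] turn [-0.121  0.002 -0.002] rows>= 5.9
delta cm [  8.19 -35.31  -1.5 ] turn [-0.001  0.002 -0.002] rows>= 5.8
```

jog_arm(rows="1 -4.4 0.2 0 0 0 -1;1 -4.4 0.2 0 0 0 -1;1 -4.4 0.2 0 0 0 -1;1 -4.4 0.2 0 0 0 -1;1 -4.4 0.2 0 0 0 -1")

```text
time: 13.38
position: [0.582, 0.08, 0.3549]
tool_rot: [3.108, 0.456, -0.003]
ft_force: [0.8, -0.8, 1.3]
grip_width: 0.999
grip_force: 0.0
```

jog_arm(rows="1 -4.4 0.2 0 0 0 -1;1 -4.4 0.2 0 0 0 -1;1.2 -4.4 0.2 -0.07 0 0 -1;0 0 0 0 0 0 -1;0 0 0 0 0 0 -1")

```text
time: 14.0
position: [0.5752, 0.2144, 0.349]
tool_rot: [3.039, 0.447, 0.013]
ft_force: [0.4, -0.8, 0.3]
grip_width: 0.999
grip_force: 0.0
```

```bash
cat > m2.py <<'E'
from h import *
import pickle
def rimfit(d,P,rr=.031,span=.006):
    """outer rim: edges inner->outer by world circle sampling; returns fitted centre"""
    g=cv2.GaussianBlur(cv2.cvtColor(d["img"],cv2.COLOR_BGR2GRAY),(3,3),0).astype(np.float32); P=np.array(P,float)
    for it in range(4):
        q=[]
        for a in np.radians(np.arange(0,360,5)):
            e=np.array([np.cos(a),np.sin(a),0]); rs=np.arange(.0278-span,.0278+span,.0003)
            px=np.array([proj(d,P+r*e) for r in rs],np.float32)
            v=cv2.remap(g,px[:,0][None],px[:,1][None],cv2.INTER_LINEAR)[0]; gr=v[4:]-v[:-4]; i=gr.argmax()
            if gr[i]>15: q.append((P+rs[i+2]*e)[:2])
        q=np.array(q); w=np.ones(len(q),bool)
        for _ in range(5):
            A=np.c_[2*q[w],np.ones(w.sum())]; x=np.linalg.lstsq(A,(q[w]**2).sum(1),rcond=None)[0]; r=np.sqrt(x[2]+x[0]**2+x[1]**2)
            res=abs(np.linalg.norm(q-x[:2],axis=1)-r); w=res<max(.0008,1.5*np.median(res))
        P=np.array([x[0],x[1],P[2]])
    return P,r,w.sum(),len(q)
E
python3 - <<'E'
from m2 import *
s=ctrl.get_state(); d=imaging.get_image("wrist"); pickle.dump((d,s),open("w7.pkl","wb"))
print(s["time"],s["position"],s["tool_rot"])
print("L check w3",rimfit(pickle.load(open("w3.pkl","rb")),[.536,.3437,.174]))
P,*r=rimfit(d,[.5745,.2155,.174]); print("M",P,r)
Rt=cup_rot(16.8)*R.from_rotvec([-.07,0,0])
for z in(.24,.142): plan(np.array([P[0],P[1],z+.019])+Rt.apply([0,0,.019]),Rt)
E
```

```text
14.0 [0.5751693  0.21438003 0.34902778] [3.03852844 0.44746966 0.01324377]
L check w3 (array([0.53543651, 0.34245292, 0.174     ]), np.float64(0.028731138490418896), np.int64(43), 72)
M [0.57308735 0.2146956  0.174     ] [np.float64(0.028563912527099306), np.int64(49), 72]
delta cm [-0.2  -0.87 10.89] turn [ 0.001  0.001 -0.003] rows>= 1.7
delta cm [-0.19 -1.56 20.66] turn [ 0.001  0.001 -0.003] rows>= 3.3
```

jog_arm(rows="-0.1 -0.28 3.5 0 0 0 -1;-0.1 -0.28 3.5 0 0 0 -1;0 -0.28 3.5 0 0 0 -1;0 -0.22 3 0 0 0 -1;0 -0.14 2 0 0 0 -1")

```text
time: 14.68
position: [0.5736, 0.2123, 0.1928]
tool_rot: [3.039, 0.441, 0.013]
ft_force: [0.7, -0.5, 0.2]
grip_width: 0.998
grip_force: 0.0
```

jog_arm(rows="0 -0.14 2 0 0 0 -1;0 -0.14 2 0 0 0 -1;0 -0.08 1.1 0 0 0 -1;0 0 0 0 0 0 -1;0 0 0 0 0 0 -1")

```text
time: 15.3
position: [0.5737, 0.2157, 0.1441]
tool_rot: [3.04, 0.447, 0.018]
ft_force: [1.4, 0.2, -1.0]
grip_width: 1.001
grip_force: 0.0
```

jog_arm(rows="0 0 0 0 0 0 1;0 0 0 0 0 0 1;0 0 0 0 0 0 1;0 0 0 0 0 0 1;0 0 0 0 0 0 1", force=14)

```text
time: 15.92
position: [0.5733, 0.2151, 0.1435]
tool_rot: [3.039, 0.446, 0.016]
ft_force: [-0.2, -0.8, 0.8]
grip_width: 0.694
grip_force: 13.8
```

jog_arm(rows="0 0.1 -1.5 0 0 0 1;0 0.14 -2 0 0 0 1;0 0.21 -3 0 0 0 1;0 0.21 -3 0 0 0 1;0 0.21 -3 0 0 0 1")

```text
time: 16.55
position: [0.5729, 0.2155, 0.2713]
tool_rot: [3.04, 0.447, 0.017]
ft_force: [0.1, -0.5, 0.2]
grip_width: 0.691
grip_force: 13.9
```

jog_arm(rows="0 0.21 -3 0 0 0 1;0 0.21 -3 0 0 0 1;0 0.24 -3.5 0.07 0 0 1;0 0 -0.5 0 0 0 1;0 0 0 0 0 0 1")

```text
time: 17.18
position: [0.5728, 0.2156, 0.3693]
tool_rot: [3.108, 0.457, 0.0]
ft_force: [0.4, -0.9, -0.7]
grip_width: 0.691
grip_force: 13.9
```

Run:
```python
from m2 import *
from m import measure
measure()
d,s=pickle.load(open("wm.pkl","rb")); print(s["time"])
plan([.5985,-.1465,.37],cup_rot(16.8))
# stack-in-place check: inner rim of seated cup in w6 (arm at base, before the trip)
w6=pickle.load(open("w6.pkl","rb"))[0]
for z in(.137,.142,.147): print(z,rimfit(w6,[.5985,-.1465,z]))
g=cv2.GaussianBlur(cv2.cvtColor(d["img"],cv2.COLOR_BGR2GRAY),(3,3),0).astype(int)
for v in(216,230,236): r=g[v-1:v+2].mean(0); print(v,[(u,int(r[u+1]-r[u-1])) for u in range(180,345) if abs(r[u+1]-r[u-1])>=12])
```

```text
T [0.5728 0.2156 0.3693] G [0.5728 0.2156 0.3883] tilt 0.01 F [ 0.4 -0.9 -0.7] w 0.691
edges [(103, -54), (104, -128), (105, -131), (106, -49), (107, 19), (108, 35), (109, 27), (110, 30), (111, 45), (112, 50), (113, 53), (114, 49), (115, 27), (127, -16), (128, -47), (129, -55), (131, 54), (132, 49), (133, 11), (134, -11), (135, -15), (136, -18), (137, -34), (138, -31), (142, 14), (143, 36), (144, 48), (145, 28), (166, -22), (167, -60), (168, -78), (169, -48), (170, -11), (177, 23), (178, 44), (179, 43), (180, 25), (209, -12), (210, -28), (211, -39), (212, -27), (232, -14), (233, -10), (265, -14), (266, -22), (267, -10), (269, 14), (270, 11)]
-0.004 rimfar in 225.8 floornear 240.5 basefar out/in 193.7 196.0
0 rimfar in 216.7 floornear 235.4 basefar out/in 190.9 193.2
0.004 rimfar in 207.6 floornear 230.2 basefar out/in 188.1 190.3
grasp-base along x,y(tool) 0.0799 -0.3542
17.175
delta cm [-7.96 35.43 -0.14] turn [ 0.001  0.001 -0.   ] rows>= 5.8
0.137 (array([ 0.59827774, -0.14655871,  0.137     ]), np.float64(0.02827600527655258), np.int64(72), 72)
0.142 (array([ 0.5991931 , -0.14633
[... 469 characters left out ...]
-35), (328, 25), (329, 32), (330, 18), (333, 15), (334, 21), (335, 26), (336, 21)]
230 [(183, -48), (184, -110), (185, -135), (186, -90), (187, -28), (193, 22), (194, 44), (195, 26), (197, -12), (203, 35), (204, 68), (205, 26), (206, -27), (207, -12), (216, -14), (217, -13), (311, 16), (312, 14), (318, 20), (320, -43), (321, -71), (322, -38), (330, -19), (331, -36), (332, -15), (338, 38), (339, 106), (340, 143), (341, 99), (342, 33)]
236 [(180, -70), (181, -130), (182, -122), (183, -57), (184, -13), (201, 30), (202, 49), (203, 45), (204, 24), (210, -13), (211, -17), (212, -13), (316, 15), (317, 13), (322, -18), (323, -44), (324, -53), (325, -34), (341, 18), (342, 67), (343, 128), (344, 126)]
```

The first seated cup fits a full, round inner rim of r=27.9 mm at z=0.142, which is a proper loose seat. The second cup is held upright, offset +2.4 mm in tool x. I'll carry it over.

jog_arm(rows="-1 3.6 0 0 0 0 1;-1 4.5 0 0 0 0 1;-1 4.5 0 0 0 0 1;-1 4.5 0 0 0 0 1;-1 4.5 0 0 0 0 1")

```text
time: 17.85
position: [0.5866, -0.0067, 0.3674]
tool_rot: [3.108, 0.459, -0.004]
ft_force: [0.7, -0.9, -0.8]
grip_width: 0.693
grip_force: 13.9
```

jog_arm(rows="-1 4.5 0 0 0 0 1;-1.1 4.5 0 0 0 0 1;-1.1 4.8 0 0 0 0 1;0 0 3 0 0 0 1;0 0 3 0 0 0 1")

```text
time: 18.48
position: [0.5959, -0.1473, 0.3066]
tool_rot: [-3.107, -0.456, 0.003]
ft_force: [1.1, -0.2, -1.3]
grip_width: 0.69
grip_force: 13.9
```

jog_arm(rows="0 0 3 0 0 0 1;0 0 3 0 0 0 1;0 0 2 0 0 0 1;0 0 0 0 0 0 1;0 0 0 0 0 0 1")

```text
time: 19.1
position: [0.5971, -0.1471, 0.2299]
tool_rot: [3.108, 0.457, 0.002]
ft_force: [-0.1, -0.2, 0.4]
grip_width: 0.689
grip_force: 13.9
```

Run:
```python
from m2 import *
from m import measure
measure(np.array([.599,-.1463,.0]))
d,s=pickle.load(open("wm.pkl","rb")); print(s["time"])
g=cv2.GaussianBlur(cv2.cvtColor(d["img"],cv2.COLOR_BGR2GRAY),(3,3),0).astype(int)
for du in(-22,-14,0,14,22): c=g[:,262+du-1:262+du+2].mean(1); print(du,[(v,int(c[v+2]-c[v-2])) for v in range(205,256) if abs(c[v+2]-c[v-2])>=11])
e=np.array([.957,.289,0]); 
for z,r in((.142,.031),(.142,.0278)): print("seated far rim",proj(d,np.array([.599,-.1463,z])+r*e))
```

```text
T [ 0.5971 -0.1471  0.2299] G [ 0.5971 -0.147   0.2489] tilt 0.07 F [-0.1 -0.2  0.4] w 0.689
edges [(135, -35), (136, -80), (137, -73), (139, 49), (140, 58), (141, 44), (142, 22), (143, -11), (144, -28), (145, -16), (157, -32), (158, -46), (159, -31), (177, 20), (178, 41), (179, 47), (180, 41), (181, 26), (183, -10), (186, -10), (195, 10), (210, -34), (211, -62), (212, -49), (213, -14), (232, -14), (233, -10), (265, -13), (266, -22), (267, -10), (269, 13), (270, 10)]
-0.004 rimfar in 225.7 floornear 240.7 basefar out/in 150.1 153.7
0 rimfar in 216.7 floornear 235.5 basefar out/in 145.6 149.2
0.004 rimfar in 207.5 floornear 230.3 basefar out/in 141.1 144.7
grasp-base along x,y(tool) -0.0021 0.0003
19.1
-22 [(205, -53), (206, -51), (207, -16), (208, 28), (209, 55), (210, 44), (212, -45), (213, -63), (214, -65), (215, -51), (216, -31), (217, -18), (227, -11), (228, -17), (229, -20), (230, -17), (231, -11)]
-14 [(209, -19), (210, -39), (211, -56), (212, -63), (213, -55), (214, -44), (215, -24), (231, -17), (232, -21), (233, -19), (234, -12)]
0 [(209, -31), (210, -69), (211, -85), (212, -77), (213, -48), (214, -13), (231, -17), (232, -20), (233, -17)]
14 [(210, -38), (211, -70), (212, -82), (213, -71), (214, -40), (222, -11), (223, -16), (224, -18), (225, -14)]
22 [(205, -20), (206, -17), (209, 22), (210, 20), (212, -16), (213, -36), (214, -67), (215, -89), (216, -86), (217, -67), (218, -38)]
seated far rim (np.float64(261.59777874980244), np.float64(154.64117379491006))
seated far rim (np.float64(261.60786058427993), np.float64(158.85090929523116))
```

The floor disc is off by about −8 px laterally, roughly a 3° roll. This came from un-rolling the tool, so I'll restore that roll.

jog_arm(rows="0 0.1 0 -0.055 0 0 1;0 0 0 0 0 0 1;0 0 0 0 0 0 1")

```text
time: 19.52
position: [0.5972, -0.1484, 0.2297]
tool_rot: [3.054, 0.449, 0.014]
ft_force: [-0.0, 0.2, -0.8]
grip_width: 0.694
grip_force: 13.9
```

Run:
```python
from m2 import *
from scipy.optimize import least_squares
s=ctrl.get_state(); d=imaging.get_image("wrist"); T=s["position"];Rt=R.from_rotvec(s["tool_rot"]); G=T+Rt.apply([0,0,-.019])
print(s["time"],T,G)
g=cv2.GaussianBlur(cv2.cvtColor(d["img"],cv2.COLOR_BGR2GRAY),(3,3),0).astype(int)
e=np.array([.957,.289,0]); y=np.array([.289,-.957,0]); zf=G[2]+.013-.092
pts=[]
for u in range(236,290,3):
    c=g[:,u-1:u+2].mean(1); v=np.arange(218,256); gr=c[v+2]-c[v-2]; i=gr.argmin()
    if gr[i]<-9: p=onz(d,u,v[i],zf)-G; pts.append([p@y,p@e])
pts=np.array(pts); print((pts*1000).round(1).tolist())
f=least_squares(lambda c:np.hypot(*(pts-c).T)-.0205,[0,.0],loss="soft_l1",f_scale=.001); print("floor centre (y,x) rel G mm",f.x*1000)
p=onz(d,262,[v for v in range(200,222)][int(np.argmin([g[v+2,259:266].mean()-g[v-2,259:266].mean() for v in range(200,222)]))],G[2]+.013)-G
print("rim centre x rel G mm",(p@e-.0278)*1000)
q=np.array([.599,-.1463,0])-G; print("stack axis rel G: y",q@y*1000,"x",q@e*1000)
print("down in tool",Rt.inv().apply([0,0,-1]).round(3))
```

```text
19.525 [ 0.59717598 -0.14840492  0.22974237] [ 0.59685683 -0.14740279  0.24871324]
[[-13.9, -6.8], [-12.0, -15.1], [-9.9, -16.0], [-7.8, -16.8], [-5.6, -17.6], [-3.5, -18.4], [-1.4, -18.5], [0.8, -18.5], [2.9, -17.8], [5.1, -17.9], [7.2, -17.2], [9.3, -15.7], [11.5, -14.2], [13.6, -12.7], [15.7, -9.8], [17.8, -7.5], [19.9, -7.6], [22.1, -7.6]]
floor centre (y,x) rel G mm [0.31146764 2.17246643]
rim centre x rel G mm 2.490093211545065
stack axis rel G: y -0.4359891253855666 x 2.3697233318408437
down in tool [-0.001 -0.055  0.998]
```

The cup is now upright and centred to within 1 mm, so I'll lower it.

jog_arm(rows="0 -0.15 2 0 0 0 1;0 -0.1 1.6 0 0 0 1;0 -0.07 1.2 0 0 0 1;0 -0.06 1 0 0 0 1;0 0 0 0 0 0 1")

```text
time: 20.2
position: [0.5961, -0.1475, 0.1697]
tool_rot: [3.055, 0.449, 0.01]
ft_force: [0.4, -1.0, -0.8]
grip_width: 0.695
grip_force: 13.9
```

jog_arm(rows="0 0 0 0 0 0 1;0 0 0 0 0 0 1")

```text
time: 20.45
position: [0.5971, -0.1476, 0.1715]
tool_rot: [3.054, 0.449, 0.014]
ft_force: [-0.3, 0.3, -0.5]
grip_width: 0.69
grip_force: 13.9
```

jog_arm(rows="0 -0.03 0.5 0 0 0 1;0 -0.02 0.4 0 0 0 1;0 0 0 0 0 0 1;0 0 0 0 0 0 1")

```text
time: 20.95
position: [0.5963, -0.1475, 0.1614]
tool_rot: [3.055, 0.449, 0.011]
ft_force: [-0.4, 1.3, -1.5]
grip_width: 0.693
grip_force: 13.9
```

jog_arm(rows="0 0 0 0 0 0 -0.6;0 0 0 0 0 0 -1;0 0 0 0 0 0 -1;0 0 0 0 0 0 -1;0 0 0 0 0 0 -1")

```text
time: 21.58
position: [0.5967, -0.1476, 0.1618]
tool_rot: [3.054, 0.449, 0.012]
ft_force: [-0.3, 0.2, -0.3]
grip_width: 0.992
grip_force: 0.0
```

jog_arm(rows="0 0.06 -1 0 0 0 -1;0 0.17 -3 0 0 0 -1;0 0.22 -4 0 0 0 -1;0 0.27 -5 0 0 0 -1;0 0.27 -5 0 0 0 -1")

```text
time: 22.2
position: [0.5965, -0.1475, 0.3445]
tool_rot: [3.054, 0.449, 0.014]
ft_force: [0.6, -0.5, 0.1]
grip_width: 1.0
grip_force: 0.0
```

jog_arm(rows="-4 0 -1 0 0 0 -1;-2 0 0 0 0 0 -1;0 0 0 0 0 0 -1;0 0 0 0 0 0 -1")

```text
time: 22.7
position: [0.5396, -0.1639, 0.3523]
tool_rot: [3.054, 0.45, 0.014]
ft_force: [0.5, 0.5, 0.1]
grip_width: 0.998
grip_force: 0.0
```

Run:
```python
from m2 import *
d=imaging.get_image("wrist"); t=imaging.get_image("scene"); s=ctrl.get_state(); print(s["time"],s["position"])
for z in(.184,.189,.194): print(z,rimfit(d,[.599,-.1463,z]))
cv2.imwrite("pics/f.png",np.hstack([cv2.resize(d["img"],(400,300)),cv2.resize(t["img"][120:270,180:380],(400,300),interpolation=cv2.INTER_CUBIC)]))
```

```text
22.8 [ 0.53965946 -0.16367013  0.35174259]
0.184 (array([ 0.59768541, -0.14640613,  0.184     ]), np.float64(0.028408071051444567), np.int64(70), 72)
0.189 (array([ 0.59790082, -0.14620102,  0.189     ]), np.float64(0.02795434922688375), np.int64(70), 72)
0.194 (array([ 0.59805941, -0.14601883,  0.194     ]), np.float64(0.027547072058756446), np.int64(70), 72)
```

View pics/f.png

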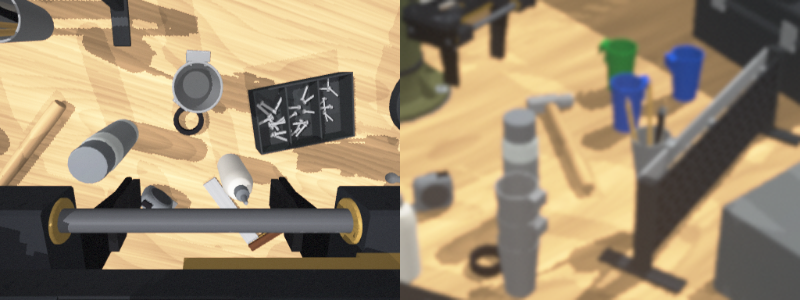

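The final view shows an upright three-cup stack at (197,85) on the left and (520,235) on the right, with the top rim at z≈0.189–0.190. The pencil cup is still on the rail at (650,130), and everything else is undisturbed.

```bash
python3 -c "
from bench import ticket; print(ticket.close_job())"
```

```text
the job is handed in; nothing more can be done
None
```

Both empty rail cups are nested loosely in the standing cup as one upright stack; the pencil cup is still on the rail, and the job was handed in at about 23 s of the 67 s allowed.

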